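# Ready the shoe on the fitting ramp and present the shoehorn

## Robot

A 6-joint arm with a two-finger parallel gripper is mounted at the origin on the work surface. World frame = base frame: x ahead of the robot, y to its left, z up, the work surface at z = 0. Lengths are in m, angles in rad, forces in N, time in s.
With the tool pointing down it reaches from about 0.425 to 1.125 m from the base axis. Payload 14.9 kg.
Tool frame: the origin (TCP) lies midway between the tips of the shut fingers; the grasp point (between the pads) lies env.grasp_offset behind it (env.grasp_offset is the distance from the TCP to the grasp point, in m); z points along the fingers, y is the line along which they close (so a half turn about z gives the same grasp; the last joint's range is limited). The gripper opens to 91 mm and grips with 3 to 60 N. Pads are 32 mm wide; open, the fingers measure 118 mm over their backs; the gripper's body (76 mm by 178 mm) begins 60 mm behind the grasp point.
Start: joints at [1.111, 0.379, 1.734, -0, 1.028, -0.033], TCP at [0.29, 0.637, 0.214] pointing down, gripper open.
Joint ranges: [-2.77, 2.77], [-0.74, 2.19], [0, 2.66], [-1.06, 4.2], [0.31, 2.87], [-3.08, 3.08]. Speed limits (rad/s): [1.89, 1.89, 2.39, 3.14, 3.14, 3.14].

## Interface

Orientations are given as a unit quaternion [w, x, y, z].
In Python, from plant import env gives the robot as it stands. Calls block until the motion is done:
- env.movep(position, orientation): joint-space move of the TCP to a pose.
- env.move_straight(position, vel=0.15, rotation=None): straight line of the TCP; rotation=None keeps the orientation; vel is the mean speed in m/s.
- env.goto_joints(angles): joint-space move.
- env.ungrasp() and env.grab(): open the fingers fully, or close them until they stop; the grip force is fixed at half the most.
- env.hold(seconds).
- env.inverse_kinematics(position, orientation): joint angles nearest the present ones, or None.
- env.camera(name): name is "scene" or "top" or "wrist"; returns a dict with "color" (384x512x3 uint8, red, green, blue), "vertical_fov" (degrees; the focal length in pixels is half the picture's height over the tangent of half this angle, whatever the lens; pixels are square), "cx", "cy" (the principal point, pixels), "pose" (4x4, takes a point from camera to world coordinates). Camera axes: x right, y up, looking along -z (the intrinsics and any distortion apply to the point x, -y, -z); pixel columns grow to the right and rows downward; lengths in m; the calibration is good to about 2 mm. The wrist camera is an equidistant fisheye: a pixel r from the principal point sees the ray r / f radians off the axis. A picture is of the moment at which its call begins. There is no depth.
A pose or a line that the arm cannot do raises env.IKError and nothing moves.
- env.sign_off(): hands the job in; it is judged then, once.
Readings, each from a call of its own:
- env.current_clock(): time.
- env.current_q(): joint angles.
- env.current_joint_vel(): joint speeds.
- env.current_tau(): joint torques, N m.
- env.current_eef_pos(): TCP position.
- env.current_tool_rot(): TCP orientation.
- env.current_wrist_force(): force on the tool from outside, world axes, zero at the start.
- env.current_torque(): the same for the moment, N m.
- env.current_gripper_width(): finger opening in m.
- env.current_finger_force(): force on a finger pad.
Only numpy, scipy, OpenCV 4.12 (cv2) and the standard library are available. Lean on these libraries where they do the work, as an engineer would, in place of code of your own. Each camera call takes 0.05 s, during which the arm holds its last target. There are 200 camera calls.

## Task

Set the black clog shoe squarely on the sloping fitting ramp, sole flat on the board and toe pointing down the slope to the stop, and let go of it. Then draw the shoehorn up out of its holder by the handle and finish holding it still for use in the air: tip a few centimetres above the middle of the shoe's opening, handle tipped back over the heel about 40 degrees from upright, broad blade across the shoe, touching nothing else. Leave the other things on the counter where they are.

Things in the scene. Friction and masses are not known exactly. Their poses are not given: they have to be found in the camera images.
- shoe_center (a point): Loose clog shoe, 0.29-0.45 kg, 219 mm long, 80 wide at the ball, black upper on a pale sole. Point: on the middle line, 45 above the underside, 104 from the heel end, 115 from the toe end, near the centre of mass. x to the toe, y left, z up. From 60 behind to 15 ahead of it the sides are parallel walls, 58 apart outside, top 27 above the point: grip there across y. Starts sole down on the counter.
- shoe_mouth (a point): Middle of the shoe's opening at rim height: 45 mm behind shoe_center along its x, 30 mm above it along its z; same axes. The opening is about 105 long and 48 wide; the rim at the heel is 5 mm higher.
- board: Fixed top board of the wooden fitting ramp, 266 x 92 mm, sloping 12 degrees. Origin: centre of its top face, 56 mm above the counter. x runs down the slope, y left across it, z square out of the face. A stop 20 mm high crosses the lower end, inner side at x = 125 mm: a toe against it puts shoe_center at x = 10 mm; a few mm short is as good.
- holder: Fixed upright wooden pocket for the shoehorn on a 90 x 90 x 6 mm foot. Origin: centre of its underside. Pocket outside 28 (x) by 62 (y), 66 high, walls 8, inner floor 8 above the counter, open at the top.
- horn_handle (a point): Loose shoehorn, 0.07-0.12 kg, 200 mm long, standing tip down in the holder (free lean up to 6 degrees), its y along the holder's y. Steel blade below, 40 wide (y), 100 long; dark wooden handle above, 100 long, 26 wide (y), 16 thick (x). Point: centre of the handle, 150 from the tip. z runs from tip to handle end. 37 of blade shows between holder and handle.
- horn_tip (a point): The shoehorn's tip: lower end of the blade, 150 mm from horn_handle along its -z. Same axes. It must rise 60 mm to clear the holder.
- tin: Round dark polish tin, 76 across, 26 high; origin at its underside. Leave alone.
- brush: Shoe brush, bristles down, 165 x 52 x 42 high; origin at its underside. Leave alone.
- scent: Small amber glass jar, 48 across, 95 high; origin at its underside. Leave alone.
- trinkets: Dark wooden trinket box 154 x 114 x 65 high; origin at its underside. Leave alone.

How it is judged:
By the outcome, as a careful person would: the job done as asked, in the order asked, and still so for the second after the job is handed in, while the arm keeps its last pose, push and grip.
It also fails if it takes over 64 s, if anything falls off the work surface, if the arm or the gripper's body presses on something with over 40 N, if the wrist force passes 120 N, or if a joint passes its speed limit or range.

## Working session

There is one attempt and no reset: what is moved stays moved. The work goes in short steps, each a Python script; the robot and the scene stay as the last script left them, time stands still between calls to the robot, and variables do not carry over. Pictures are saved under pics/ and viewed, at most 10 in all, crops included, and the job is handed in when it is done.

```bash
ls; mkdir -p pics; cat > h.py <<'E'
import numpy as np, cv2
from plant import env
from scipy.spatial.transform import Rotation as R
def snap(cam,fn,crop=None,k=1):
    c=env.camera(cam); im=c["color"][:,:,::-1]
    if crop: x0,y0,x1,y1=crop; im=im[y0:y1,x0:x1]
    cv2.imwrite("pics/"+fn,cv2.resize(im,None,fx=k,fy=k,interpolation=cv2.INTER_CUBIC)); return c
def ray(c,u,v,fish=False):
    f=192/np.tan(np.radians(c["vertical_fov"])/2); x=(u-c["cx"])/f; y=(v-c["cy"])/f
    if fish:
        r=np.hypot(x,y); s=np.sin(r)/max(r,1e-9); d=np.array([x*s,-y*s,-np.cos(r)])
    else: d=np.array([x,-y,-1.])
    P=np.array(c["pose"]); return P[:3,3],P[:3,:3]@(d/np.linalg.norm(d))
def atz(c,u,v,z,fish=False):
    o,d=ray(c,u,v,fish); return o+d*(z-o[2])/d[2]
def proj(c,p):
    f=192/np.tan(np.radians(c["vertical_fov"])/2); P=np.array(c["pose"]); q=P[:3,:3].T@(np.asarray(p)-P[:3,3])
    return c["cx"]+f*q[0]/-q[2], c["cy"]-f*q[1]/-q[2]
def quat(M): return R.from_matrix(M).as_quat(scalar_first=True)
E
python3 - <<'E'
from h import *
import pickle
d={}
for n in("top","scene"):
    d[n]=snap(n,n+".png",k=1.56); c=d[n]; print(n,c["vertical_fov"],c["cx"],c["cy"],np.round(c["pose"],3))
pickle.dump(d,open("cams.pkl","wb"))
print(env.grasp_offset)
E
```

```text
pics
top 53.125319878092554 260.52398918229915 189.10815417315052 [[-0.002  0.997 -0.082  0.358]
 [-1.    -0.003 -0.012 -0.009]
 [-0.012  0.082  0.997  1.595]
 [ 0.     0.     0.     1.   ]]
scene 51.87542658929768 247.8425966853868 187.161214611234 [[-0.449 -0.57   0.688  1.396]
 [ 0.893 -0.282  0.35   0.457]
 [-0.006  0.772  0.636  0.988]
 [ 0.     0.     0.     1.   ]]
0.0188
```

View pics/top.png

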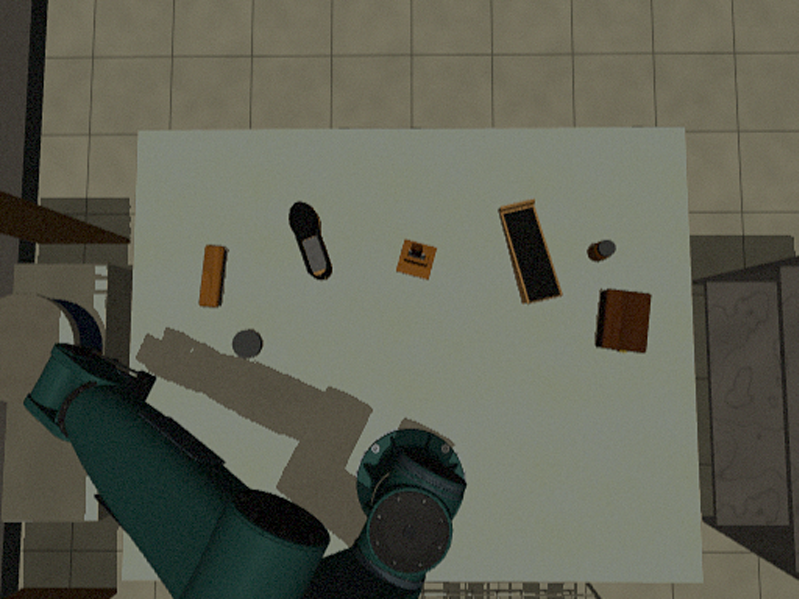

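View pics/scene.png

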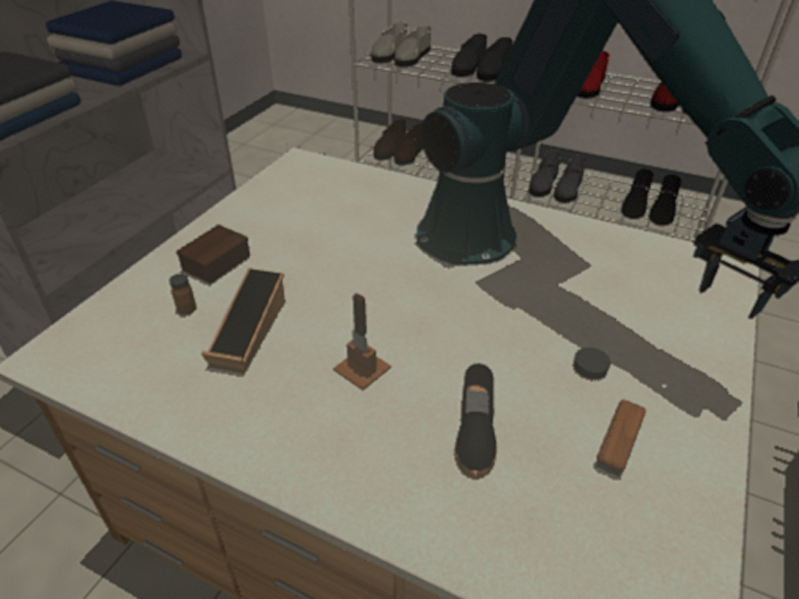

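Top view: shoe toe near (305,203) and heel near (322,278), holder near (416,259), ramp stop near (518,203) and upper end near (543,300), all in the enlarged picture. The scene view confirms the stop is at the far (+x) end. Next I'll enlarge crops to measure.

```bash
python3 - <<'E'
import pickle,cv2,numpy as np
d=pickle.load(open("cams.pkl","rb")); im=d["top"]["color"][:,:,::-1]
g=lambda x0,y0,x1,y1,k:cv2.resize(im[y0:y1,x0:x1],None,fx=k,fy=k,interpolation=cv2.INTER_CUBIC)
# shoe x180-220,y124-184 ; holder 250-284,y148-182; ramp 314-364,y124-199
a=g(180,124,220,199,6.);b=g(248,124,288,199,6.);c=g(314,124,364,199,6.)
o=np.hstack([a,b,c]); o=np.clip(o*1.8,0,255).astype(np.uint8)
cv2.imwrite("pics/crop1.png",o);print(o.shape)
E
```

```text
(450, 780, 3)
```

View pics/crop1.png

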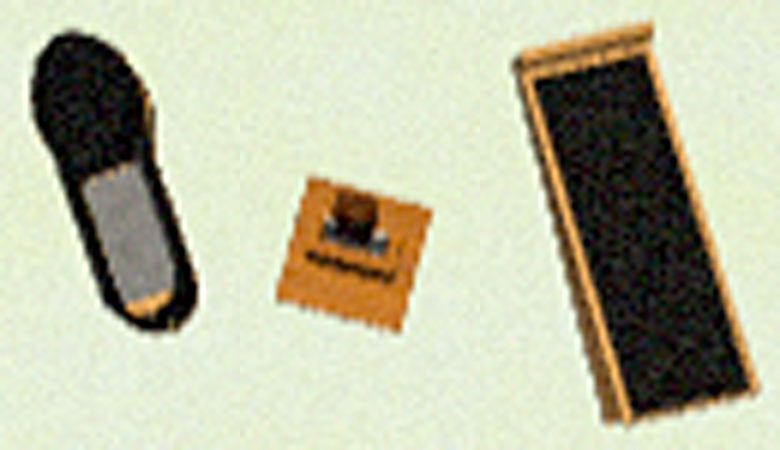

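Crop: holder foot corners at (309,178), (433,208), (402,332) and (276,298). Board upper-end corners at (630,419) and (757,391), with the stop's inner top edge from about (530,72) to (655,45). Shoe toe tip at (72,32) and heel at (160,330).

```bash
python3 - <<'E'
from h import *
import pickle
c=pickle.load(open("cams.pkl","rb"))["top"]
def T(u,v,z,x0,off): return atz(c,x0+(u-off)/6-.4,124+v/6-.4,z)
f=lambda a:np.round(a,4)
foot=[T(u,v,.006,248,240) for u,v in[(309,178),(433,208),(402,332),(276,298)]]
print("foot",f(np.mean(foot,0)),[round(np.linalg.norm(foot[i]-foot[i-1]),4) for i in range(4)], np.degrees(np.arctan2(*(foot[0]-foot[3]+foot[1]-foot[2])[1::-1])))
UL,UR=[T(u,v,.0837,314,480) for u,v in[(630,419),(757,391)]]
SL,SR=[T(u,v,.0496,314,480) for u,v in[(530,72),(655,45)]]
print("ramp",f([UL,UR,SL,SR]),np.linalg.norm(UL-UR),np.linalg.norm(SL-SR))
m=(UL+UR)/2;s=(SL+SR)/2;d=s-m;print("yaw",np.degrees(np.arctan2(d[1],d[0])),"len",np.hypot(*d[:2]), "expect",(.258*np.cos(.2094)+.02*np.sin(.2094)))
e=d[:2]/np.hypot(*d[:2]); print("board origin from U",f(m[:2]+e*.133*np.cos(.2094)),np.degrees(np.arctan2(*(UL-UR)[1::-1]))-90)
t=T(72,32,.03,180,0);h=T(160,330,.07,180,0);print("shoe",f(t),f(h),np.linalg.norm((t-h)[:2]),np.degrees(np.arctan2(*(t-h)[1::-1])))
print("shoe c",f(h+(t-h)*104/219))
# look poses
w=env.camera("wrist");P=np.array(w["pose"]);p=env.current_eef_pos();print(f(p),env.current_tool_rot(),f(P),w["vertical_fov"])
Rt=R.from_quat(env.current_tool_rot(),scalar_first=True).as_matrix(); print(f(Rt),f(Rt.T@(P[:3,3]-p)),f(Rt.T@P[:3,:3]))
E
```

```text
foot [ 0.5857 -0.0157  0.006 ] [np.float64(0.0873), np.float64(0.0889), np.float64(0.0895), np.float64(0.0906)] -14.7796425397635
ramp [[ 0.4642 -0.2977  0.0837]
 [ 0.4824 -0.3812  0.0837]
 [ 0.7032 -0.2409  0.0496]
 [ 0.7214 -0.3259  0.0496]] 0.08543843986930989 0.08701699839423366
yaw 13.19775636586504 len 0.2454640633786334 expect 0.2565216610458298
board origin from U [ 0.6    -0.3097] 12.279861911733192
shoe [0.7383 0.2959 0.03  ] [0.5262 0.2268 0.07  ] 0.22300683193031176 18.063051771515898
shoe c [0.6269 0.2596 0.051 ]
[0.2896 0.6369 0.2135] [-1.05639056e-04  2.11794284e-01  9.77314179e-01 -4.07023345e-04] [[ 0.4147 -0.8798 -0.2322  0.2243]
 [ 0.9099  0.4006  0.1075  0.6668]
 [-0.0015 -0.2558  0.9667  0.3851]
 [ 0.      0.      0.      1.    ]] 65.70646984690485
[[-9.103e-01  4.140e-01 -4.000e-04]
 [ 4.140e-01  9.103e-01 -8.000e-04]
 [ 0.000e+00 -8.000e-04 -1.000e+00]] [ 0.0719 -0.     -0.1716] [[-8.000e-04  9.667e-01  2.559e-01]
 [ 1.000e+00  6.000e-04  9.000e-04]
 [ 7.000e-04  2.559e-01 -9.667e-01]]
```

```bash
cat >> h.py <<'E'
def frame(yaw,pitch=0):  # object axes, pitch>0 = x axis down (deg)
    return R.from_euler("ZY",[yaw,pitch],degrees=True).as_matrix()
def toolM(F,s):  # tool z = -F z, tool x = s*F x
    return F@np.array([[s,0,0],[0,-s,0],[0,0,-1.]])
G=env.grasp_offset
def tcp(gp,M): return np.asarray(gp)+M[:,2]*G
def ik(gp,M):
    return env.inverse_kinematics(tcp(gp,M),quat(M))
E
python3 - <<'E'
from h import *
r=lambda a: None if a is None else np.round(a,2)
B=np.array([.6,-.311,.056]);by=13.;F=frame(by,12)
sh=B+F@[.007,0,.045]; mouth=sh+F@[-.045,0,.03]
for s in(1,-1):
    print(s,"pick",r(ik([.627,.26,.055],toolM(frame(18),s))),"up",r(ik([.627,.26,.3],toolM(frame(18),s))),"place",r(ik(sh+F@[-.005,0,.01],toolM(F,s))))
H=frame(by,-40) # horn axes at the end: z tipped back (-x)
print(H[:,2],mouth)
gp=mouth+[0,0,.04]+H[:,2]*.16
Z=lambda a:np.array([[np.cos(a),-np.sin(a),0],[np.sin(a),np.cos(a),0],[0,0,1]])
for k in range(4):
    a=k*np.pi/2
    print(k,"hornpick",r(ik([.5857,-.0157,.168],toolM(frame(-14.8)@Z(a),1))),"up",r(ik([.5857,-.0157,.3],toolM(frame(-14.8)@Z(a),1))),"final",r(ik(gp,toolM(H@Z(a),1))))
M=toolM(frame(18),-1);env.movep(tcp([.617,.257,.26],M),quat(M))
import pickle
c=snap("wrist","w1.png",k=1.5);pickle.dump(c,open("w1.pkl","wb"));print(env.current_clock())
E
```

```text
1 pick [ 0.36  0.58  1.82 -0.    0.74  1.62] up [ 0.36  0.28  1.74 -0.    1.13  1.62] place [-0.45  0.57  1.72 -0.15  1.02  0.98]
-1 pick [ 0.36  0.58  1.82 -0.    0.74 -1.53] up [ 0.36  0.28  1.74 -0.    1.13 -1.53] place [-0.45  0.57  1.72 -0.15  1.02 -2.16]
[-0.626313   -0.14459575  0.76604444] [ 0.57897677 -0.3158536   0.13726171]
0 hornpick [-0.07  0.29  2.   -0.    0.85  1.76] up [-0.07  0.12  1.92 -0.    1.09  1.76] final [-0.91  0.04  2.14  0.89  0.85 -0.13]
1 hornpick [-0.07  0.29  2.   -0.    0.85  0.19] up [-0.07  0.12  1.92 -0.    1.09  0.19] final [-0.91  0.04  2.14  0.89  0.85 -1.7 ]
2 hornpick [-0.07  0.29  2.   -0.    0.85 -1.38] up [-0.07  0.12  1.92 -0.    1.09 -1.38] final [-0.91  0.04  2.14  0.89  0.85  3.01]
3 hornpick [-0.07  0.29  2.   -0.    0.85 -2.95] up [-0.07  0.12  1.92 -0.    1.09 -2.95] final [-0.91  0.04  2.14  0.89  0.85  1.44]
2.025
```

View pics/w1.png

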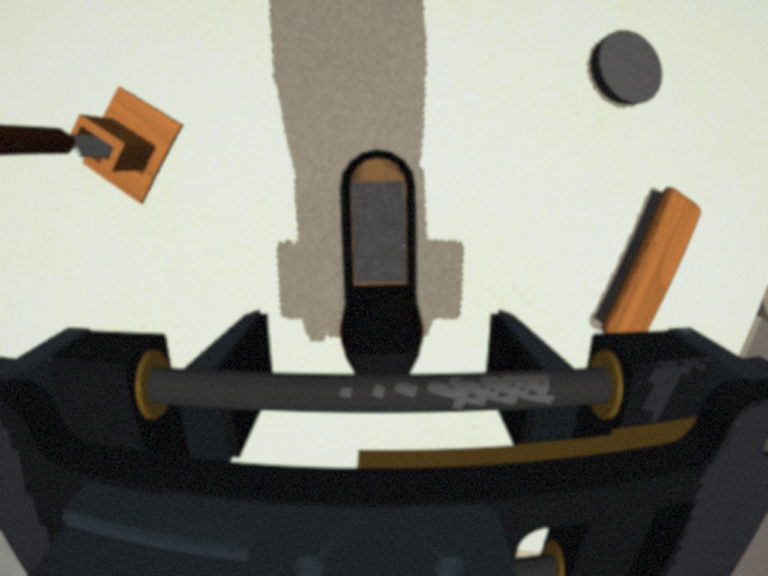

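The wrist view shows the shoe between the fingers: heel apex at (378,151), outer walls at columns 341/414 on row 190 and 344/415 on row 285.

```bash
python3 - <<'E'
from h import *
import pickle
c=pickle.load(open("w1.pkl","rb"))
W=lambda u,v,z:atz(c,u/1.5-.17,v/1.5-.17,z,True)
f=lambda a:np.round(a,4)
a,b,d,e=[W(u,v,.072) for u,v in[(341,200),(414,200),(344,285),(415,285)]]
print(np.linalg.norm(a-b),np.linalg.norm(d-e)); m1=(a+b)/2;m2=(d+e)/2;dd=m2-m1
print(f(m1),f(m2),np.degrees(np.arctan2(dd[1],dd[0])))
h=W(378,151,.08);yaw=np.radians(18);print("heel",f(h),"center",f(h+.104*np.array([np.cos(yaw),np.sin(yaw),0])))
q=W(380,287,.075);print("mouth front",f(q),"heel-front",np.linalg.norm((q-h)[:2]))
E
```

```text
0.05566029041584062 0.0561564385792836
[0.5687 0.2408 0.072 ] [0.6319 0.2629 0.072 ] 19.295750563838006
heel [0.5334 0.2298 0.08  ] center [0.6323 0.2619 0.08  ]
mouth front [0.6326 0.2635 0.075 ] heel-front 0.10476885909580708
```

```bash
python3 - <<'E'
from h import *
S=np.array([.629,.261,.045]);F=frame(18.7);M=toolM(F,-1)
g=S+F@[-.005,0,.008]
env.movep(tcp(g+[0,0,.09],M),quat(M))
env.move_straight(tcp(g,M),vel=.12)
env.grab();print(env.current_gripper_width(),env.current_finger_force(),env.current_wrist_force())
env.move_straight(tcp(g+[0,0,.16],M),vel=.2)
print(env.current_gripper_width(),env.current_wrist_force())
# above the ramp, look from the side of the heel
M2=toolM(frame(13),-1)
q=ik([.56,-.319,.30],M2);print(q)
env.movep(tcp([.56,-.319,.30],M2),quat(M2))
import pickle
c=snap("wrist","w2.png",k=1.5);pickle.dump(c,open("w2.pkl","wb"));print(env.current_clock(),env.current_wrist_force())
E
```

```text
0.05800440894273107 29.865383505821228 [-2.32258567 -0.29049939  3.72788418]
0.057996898277327666 [-0.13897438 -0.61604099 -4.57221056]
[-5.53959699e-01  2.22283233e-01  1.80887589e+00 -4.44089210e-16
  1.11043353e+00 -2.35164883e+00]
7.1833 [ 0.03761395 -0.72750751 -0.40237573]
```

View pics/w2.png

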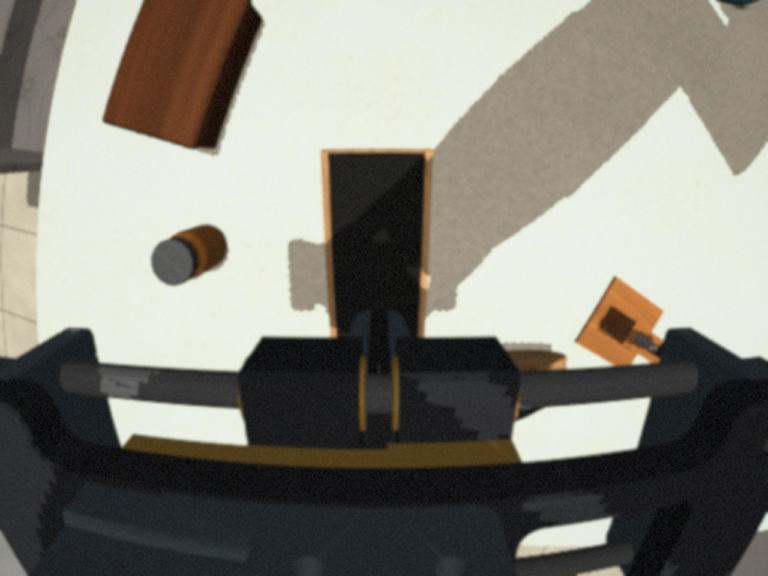

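The fingers are shut and empty, so the shoe slipped out in the swing. Something like a sole shows near (540,375). I'll take a scene view.

```bash
python3 - <<'E'
from h import *
import pickle
print(env.current_gripper_width())
env.ungrasp()
d={"scene":env.camera("scene"),"top":env.camera("top")};pickle.dump(d,open("c2.pkl","wb"))
a=d["scene"]["color"][100:330,80:480,::-1];b=d["top"]["color"][100:240,60:440,::-1]
a=cv2.resize(a,None,fx=1.45,fy=1.45,interpolation=cv2.INTER_CUBIC);b=cv2.resize(b,(a.shape[1],int(140*a.shape[1]/380)),interpolation=cv2.INTER_CUBIC)
o=np.clip(np.vstack([a,b])*1.5,0,255).astype(np.uint8);print(o.shape);cv2.imwrite("pics/s2.png",o)
E
```

```text
0.0005573702811636769
(547, 580, 3)
```

View pics/s2.png

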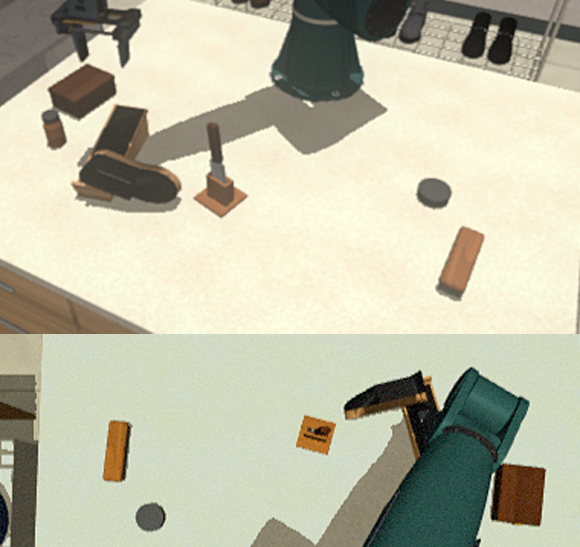

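```bash
python3 - <<'E'
from h import *
import pickle
q=np.array(env.current_q()); q[0]=.45
env.goto_joints(q)
d={"scene":env.camera("scene"),"top":env.camera("top")};pickle.dump(d,open("c2.pkl","wb"));print(env.current_clock())
a=d["scene"]["color"][165:245,125:215,::-1];b=d["top"]["color"][115:200,275:365,::-1]
a=cv2.resize(a,(400,356),interpolation=cv2.INTER_CUBIC);b=cv2.resize(b,(400,378),interpolation=cv2.INTER_CUBIC)[:356]
o=np.clip(np.hstack([a,b])*2.,0,255).astype(np.uint8);cv2.imwrite("pics/s3.png",o)
E
```

```text
10.9917
```

View pics/s3.png

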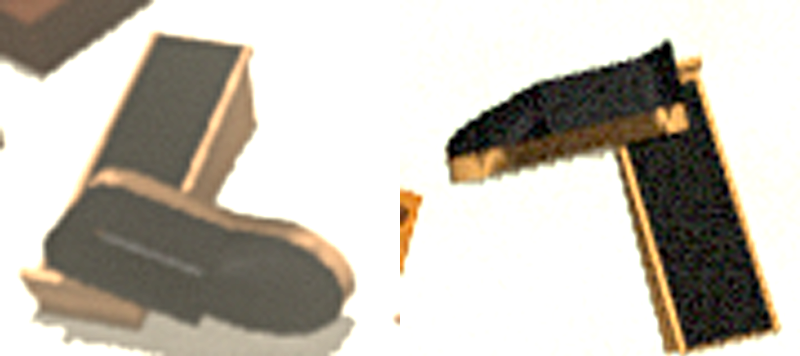

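The shoe hit the horn on the way across, because I carried it too low. It now lies on its left side up, heel over the ramp's stop and toe on the counter towards +y, sole facing the robot. In this crop the heel is near (685,100) and the toe near (450,165). I'll take closer wrist views from two sides.

```bash
cat >> h.py <<'E'
def projf(c,p):
    f=192/np.tan(np.radians(c["vertical_fov"])/2); P=np.array(c["pose"]); q=P[:3,:3].T@(np.asarray(p)-P[:3,3]); q=q*[1,-1,-1]
    n=np.hypot(q[0],q[1]); t=np.arctan2(n,q[2]); return c["cx"]+f*t*q[0]/n, c["cy"]+f*t*q[1]/n
E
python3 - <<'E'
from h import *
import pickle
c=pickle.load(open("c2.pkl","rb"))["top"]
h=atz(c,339.1,137.5,.09);t=atz(c,286.3,152,.04);d=(t-h)/np.linalg.norm(t-h);m=(h+t)/2
yaw=np.degrees(np.arctan2(d[1],d[0]));print(h,t,np.linalg.norm(t-h),yaw)
out=[];cs=[]
for (off,yy) in [(m-d*.09,yaw),(m+np.array([.08,0,0]),180.)]:
    M=toolM(frame(yy),1); p=np.array([off[0],off[1],.26]); print(ik(p,M))
    env.movep(tcp(p,M),quat(M)); w=env.camera("wrist"); u,v=projf(w,m); x0=int(np.clip(u-125,0,262));y0=int(np.clip(v-110,0,134));cs.append((w,x0,y0)); print(u,v,x0,y0)
    out.append(cv2.resize(w["color"][y0:y0+250,x0:x0+250,::-1],(400,400),interpolation=cv2.INTER_CUBIC))
pickle.dump(cs,open("w3.pkl","wb"));cv2.imwrite("pics/w3.png",np.clip(np.hstack(out)*1.4,0,255).astype(np.uint8));print(env.current_clock())
E
```

```text
[ 0.68618556 -0.30263485  0.09      ] [ 0.63790762 -0.09570655  0.04      ] 0.21828897927434077 103.13262222134212
[-4.26754295e-01  4.11649573e-01  1.63399599e+00 -4.44089210e-16
  1.09594709e+00 -6.55961792e-01]
252.04178116081738 101.65756375254801 127 0
[-2.92557636e-01  4.57870273e-01  1.56720915e+00 -4.44089210e-16
  1.11651323e+00 -1.86335396e+00]
252.35035738188657 107.83611371788415 127 0
14.3417
```

View pics/w3.png

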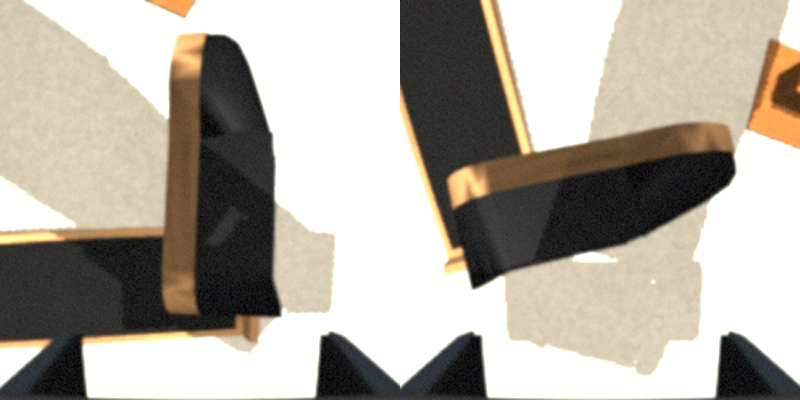

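Both panels show the shoe lying squarely on its right side with its length axis straight. Left panel: toe-junction (207,37), heel rim tip (280,313), heel sole-junction (197,313), walls' rim edge at column 272. Right panel: the same points at (732,153), (473,288) and (462,205). I'll triangulate these.

```bash
python3 - <<'E'
from h import *
import pickle
(a,ax,ay),(b,bx,by)=pickle.load(open("w3.pkl","rb"))
def tri(l,r):
    o1,d1=ray(a,ax+l[0]/1.6,ay+l[1]/1.6,True);o2,d2=ray(b,bx+(r[0]-400)/1.6,by+r[1]/1.6,True)
    s=np.linalg.lstsq(np.c_[d1,-d2],o2-o1,rcond=None)[0];p,q=o1+s[0]*d1,o2+s[1]*d2
    return np.round((p+q)/2,4),round(np.linalg.norm(p-q),4)
P={}
for n,l,r in[("rimtip",(280,313),(473,288)),("heelsole",(197,313),(462,205)),("heelbot",(164,300),(449,182)),("toesole",(207,37),(732,153)),("toebot",(178,37),(728,126)),("vampridge",(272,133),(632,240))]:
    P[n]=tri(l,r);print(n,*P[n])
h=P["rimtip"][0];t=P["toesole"][0];print(np.linalg.norm(h-t))
x=P["toesole"][0]-P["heelsole"][0];print(np.linalg.norm(x),np.degrees(np.arctan2(x[1],x[0])),np.degrees(np.arcsin(x[2]/np.linalg.norm(x))))
z=h-P["heelsole"][0];print(z,np.linalg.norm(z))
E
```

```text
rimtip [ 0.7363 -0.2836  0.1131] 0.0005
heelsole [ 0.6903 -0.3415 -0.0593] 0.0053
heelbot [ 0.6643 -0.2708  0.1941] 0.0059
toesole [ 0.6402 -0.0814 -0.0101] 0.0012
toebot [ 0.6084 -0.0701 -0.0667] 0.0015
vampridge [ 0.6918 -0.1859  0.2138] 0.0041
0.2555353008881552
0.2694116923965996 100.90268368059897 10.522412680791481
[0.046  0.0579 0.1724] 0.1875904315257044
```

```bash
python3 - <<'E'
from h import *
import pickle
(a,ax,ay),(b,bx,by)=pickle.load(open("w3.pkl","rb"))
L=lambda u,v,z:np.round(atz(a,ax+u/1.6,ay+v/1.6,z,True),4)
Rr=lambda u,v,z:np.round(atz(b,bx+(u-400)/1.6,by+v/1.6,z,True),4)
for n,l,r,zs in[("rimtip",(280,313),(473,288),(.06,.085,.11)),("heelsole",(197,313),(462,205),(.06,.085,.11)),("toesole",(207,37),(732,153),(.02,.04,.06)),("midsole under",(165,195),(600,150),(.07,.09,.11)),("midrim",(272,195),(585,257),(.07,.09,.11))]:
    for z in zs: print(n,L(*l,z),Rr(*r,z))
E
```

```text
rimtip [ 0.7485 -0.2959  0.06  ] [ 0.7483 -0.2987  0.06  ]
rimtip [ 0.7426 -0.2901  0.085 ] [ 0.7428 -0.2916  0.085 ]
rimtip [ 0.7368 -0.2843  0.11  ] [ 0.7372 -0.2846  0.11  ]
heelsole [ 0.6856 -0.3105  0.06  ] [ 0.6836 -0.3042  0.06  ]
heelsole [ 0.6842 -0.3037  0.085 ] [ 0.6826 -0.2968  0.085 ]
heelsole [ 0.6828 -0.2968  0.11  ] [ 0.6817 -0.2893  0.11  ]
toesole [ 0.6426 -0.091   0.02  ] [ 0.6418 -0.0895  0.02  ]
toesole [ 0.6437 -0.0973  0.04  ] [ 0.6433 -0.0951  0.04  ]
toesole [ 0.6449 -0.1035  0.06  ] [ 0.6447 -0.1007  0.06  ]
midsole under [ 0.6429 -0.2277  0.07  ] [ 0.6459 -0.1995  0.07  ]
midsole under [ 0.6443 -0.2269  0.09  ] [ 0.6473 -0.1995  0.09  ]
midsole under [ 0.6456 -0.2261  0.11  ] [ 0.6487 -0.1995  0.11  ]
midrim [ 0.7177 -0.2097  0.07  ] [ 0.7234 -0.2106  0.07  ]
midrim [ 0.7147 -0.21    0.09  ] [ 0.7203 -0.21    0.09  ]
midrim [ 0.7116 -0.2102  0.11  ] [ 0.7172 -0.2093  0.11  ]
```

```bash
cat > drop.py <<'E'
from h import *
def fx(x,z):
    x=np.array(x)/np.linalg.norm(x); y=np.cross(z,x); y/=np.linalg.norm(y); return np.c_[x,y,np.cross(x,y)]
r=np.radians
S0=fx([np.cos(r(102))*np.cos(r(12)),np.sin(r(102))*np.cos(r(12)),-np.sin(r(12))],[np.cos(r(12)),np.sin(r(12)),0])
C0=np.array([.680,-.206,.066]); g0=C0+[0,0,.019]
def plan(s,phi,roll,C):
    T0=toolM(frame(102),s)      # tool x = s*shoe heading, closing along shoe z
    rel=S0.T@T0; gs=S0.T@(g0-C0)
    D=frame(phi)@R.from_euler("x",roll,degrees=True).as_matrix()
    T=D@rel; ch=.035*np.sin(r(roll))+.045*np.cos(r(roll))
    g=np.array([*C,ch])+D@gs
    low=min((g-.06*T[:,2]+T@np.array([a*.038,b*.089,0]))[2] for a in(1,-1) for b in(1,-1))
    return T0,T,g,low
E
python3 - <<'E'
from drop import *
f=lambda a:None if a is None else np.round(a,2)
for s in(1,-1):
  for phi in(95,108,120):
    for roll in(28,33):
      T0,T,g,low=plan(s,phi,roll,(.68,.22)); print(s,phi,roll,f(g),"low",round(low,3),f(T[:,2]),f(ik(g+[0,0,.006],T)),f(ik(g+[0,0,.25],T)),f(ik(g0,T0)))
E
```

```text
1 95 28 [0.66 0.21 0.06] low 0.01 [ 0.84  0.28 -0.46] [ 0.26  0.61  2.2   3.06  0.76 -3.  ] None [-0.33  0.58  1.75 -0.    0.81 -0.54]
1 95 33 [0.66 0.21 0.07] low 0.02 [ 0.8   0.28 -0.53] [ 0.25  0.57  2.18  3.02  0.63 -2.96] None [-0.33  0.58  1.75 -0.    0.81 -0.54]
1 108 28 [0.67 0.21 0.06] low 0.01 [ 0.76  0.46 -0.46] [ 0.15  0.62  2.18  2.63  0.78 -2.84] [ 0.15  0.12  2.19  2.11  0.42 -2.23] [-0.33  0.58  1.75 -0.    0.81 -0.54]
1 108 33 [0.67 0.21 0.07] low 0.02 [ 0.72  0.45 -0.53] [ 0.15  0.58  2.17  2.56  0.66 -2.75] [ 0.15  0.1   2.16  1.81  0.35 -1.92] [-0.33  0.58  1.75 -0.    0.81 -0.54]
1 120 28 [0.67 0.21 0.06] low 0.01 [ 0.64  0.61 -0.46] [ 0.06  0.63  2.13  2.25  0.83 -2.7 ] [ 0.06  0.16  2.14  1.76  0.62 -2.06] [-0.33  0.58  1.75 -0.    0.81 -0.54]
1 120 33 [0.67 0.21 0.07] low 0.02 [ 0.61  0.59 -0.53] [ 0.07  0.6   2.12  2.17  0.72 -2.59] [ 0.07  0.14  2.11  1.56  0.58 -1.85] [-0.33  0.58  1.75 -0.    0.81 -0.54]
-1 95 28 [0.66 0.21 0.06] low 0.01 [ 0.84  0.28 -0.46] [0.26 0.61 2.2  3.06 0.76 0.14] None [-0.33  0.58  1.75 -0.    0.81  2.61]
-1 95 33 [0.66 0.21 0.07] low 0.02 [ 0.8   0.28 -0.53] [0.25 0.57 2.18 3.02 0.63 0.19] None [-0.33  0.58  1.75 -0.    0.81  2.61]
-1 108 28 [0.67 0.21 0.06] low 0.01 [ 0.76  0.46 -0.46] [0.15 0.62 2.18 2.63 0.78 0.3 ] [0.15 0.12 2.19 2.11 0.42 0.91] [-0.33  0.58  1.75 -0.    0.81  2.61]
-1 108 33 [0.67 0.21 0.07] low 0.02 [ 0.72  0.45 -0.53] [0.15 0.58 2.17 2.56 0.66 0.39] [0.15 0.1  2.16 1.81 0.35 1.22] [-0.33  0.58  1.75 -0.    0.81  2.61]
-1 120 28 [0.67 0.21 0.06] low 0.01 [ 0.64  0.61 -0.46] [0.06 0.63 2.13 2.25 0.83 0.44] [0.06 0.16 2.14 1.76 0.62 1.08] [-0.33  0.58  1.75 -0.    0.81  2.61]
-1 120 33 [0.67 0.21 0.07] low 0.02 [ 0.61  0.59 -0.53] [0.07 0.6  2.12 2.17 0.72 0.55] [0.07 0.14 2.11 1.56 0.58 1.29] [-0.33  0.58  1.75 -0.    0.81  2.61]
```

```bash
python3 - <<'E'
from drop import *
f=lambda a:None if a is None else np.round(a,2)
s=1
T0,T,g,low=plan(s,120,32,(.70,.26)); print(g,low,f(ik(g+[0,0,.006],T)),f(ik(g+[0,0,.16],T)))
Tm=toolM(frame(120),s); up=g0+[0,0,.30]; mid=[.64,.24,.40]
print(f(ik(up,T0)),f(ik(mid,Tm)),f(ik(g0+[0,0,.1],T0)))
env.movep(tcp(g0+[0,0,.06],T0),quat(T0))
env.move_straight(tcp(g0,T0),vel=.1); print("down",env.current_wrist_force())
env.grab(); print("grab",env.current_gripper_width(),env.current_finger_force(),env.current_wrist_force())
env.move_straight(tcp(g0+[0,0,.05],T0),vel=.08); env.hold(.2)
print("lift",env.current_gripper_width(),env.current_wrist_force(),env.current_torque(),env.current_clock())
E
```

```text
[0.6883259  0.24869852 0.06655778] 0.017995155723275827 [ 0.14  0.62  2.07  2.25  0.7  -2.61] [ 0.14  0.33  2.1   1.92  0.56 -2.21]
[-0.33  0.26  1.6  -0.    1.28 -0.54] [ 0.32  0.21  1.64 -0.    1.29 -0.2 ] [-0.33  0.45  1.73 -0.    0.96 -0.54]
down [0.73746803 1.02335037 0.39369557]
grab 0.07069415679162787 30.003905156627297 [-1.6185837   1.72731447  4.4185369 ]
lift 0.07033886523498162 [ 0.1711118   0.27226665 -3.92881209] [-0.0852779  -0.0180607  -0.05361218] 17.7333
```

```bash
python3 - <<'E'
from drop import *
s=1
T0,T,g,low=plan(s,120,32,(.70,.26)); Tm=toolM(frame(120),s)
env.move_straight(tcp(g0+[0,0,.28],T0),vel=.2)
env.movep(tcp([.64,.24,.40],Tm),quat(Tm)); print(env.current_gripper_width(),env.current_wrist_force())
env.movep(tcp(g+[0,0,.14],T),quat(T)); env.hold(.2); print(env.current_gripper_width(),env.current_wrist_force())
w0=np.array(env.current_wrist_force())
env.move_straight(tcp(g+[0,0,.03],T),vel=.12)
for dz in(.024,.018,.012,.007,.003):
    env.move_straight(tcp(g+[0,0,dz],T),vel=.05); w=np.array(env.current_wrist_force()); print(dz,np.round(w,1))
    if w[2]-w0[2]>1.5: break
print(env.current_clock()); cv2.imwrite("pics/_sc.png",env.camera("scene")["color"][:,:,::-1])
env.ungrasp()
env.move_straight(tcp(g+[0,0,dz]-T[:,2]*.09,T),vel=.12)
M=toolM(frame(120),1)
p=np.array([.70,.26,.26])-M[:,0]*.06
env.movep(tcp(p,M),quat(M)); import pickle
c=snap("wrist","w4.png",k=1.5);pickle.dump(c,open("w4.pkl","wb"));print(env.current_clock())
E
```

```text
0.07015662741934126 [-0.6205467  -0.09437045 -3.62757215]
0.07012137759412672 [ 0.05900475 -0.81218292 -4.24905751]
0.024 [-0.   0.3 -4. ]
0.018 [-1.1  1.  -3.4]
0.012 [-0.9  0.1 -2.9]
0.007 [-0.6  0.7 -4. ]
0.003 [ 0.9  0.1 -4.8]
25.05
28.5333
```

View pics/w4.png

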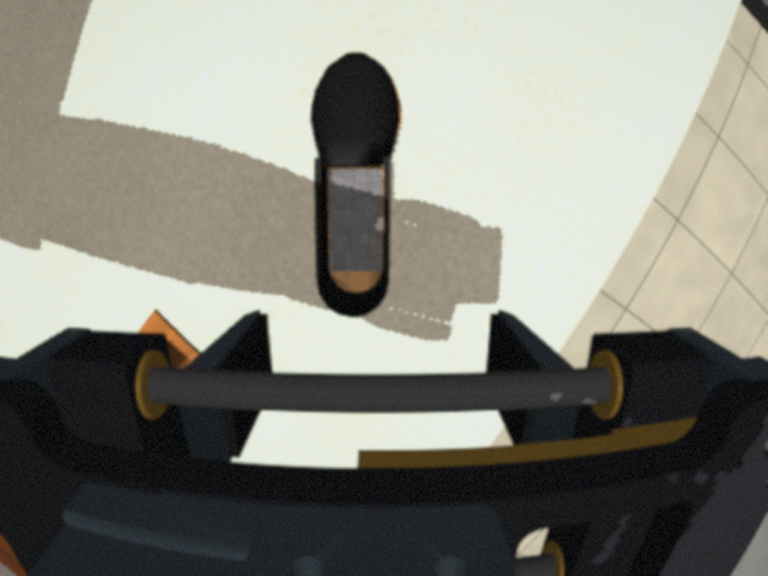

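The shoe is upright on the counter. Picture points: walls at columns 318/391 (row 180) and 319/388 (row 260), heel apex (354,316), mouth front (357,166), toe (355,52). I'll compute its pose, and refine the ramp from w2: upper corners (322,150)/(433,150), sides (332,320)/(422,320).

```bash
python3 - <<'E'
from h import *
import pickle
f=lambda a:np.round(a,4)
c=pickle.load(open("w4.pkl","rb"));W=lambda u,v,z:atz(c,u/1.5-.17,v/1.5-.17,z,True)
a,b,d,e=[W(u,v,.072) for u,v in[(319,260),(388,260),(318,180),(391,180)]]
m1=(a+b)/2;m2=(d+e)/2;dd=m2-m1;print(np.linalg.norm(a-b),np.linalg.norm(d-e),f(m1),f(m2),np.degrees(np.arctan2(dd[1],dd[0])))
h=W(354,316,.08);t=W(355,52,.02);q=W(357,166,.074);ax=(t-h)[:2];L=np.linalg.norm(ax);print("heel",f(h),"toe",f(t),L,np.degrees(np.arctan2(ax[1],ax[0])));ax=ax/L
print("C by heel",f(h[:2]+ax*.104),"toe",f(t[:2]-ax*.115),"mouthfront",f(q[:2]-ax*.0075))
c=pickle.load(open("w2.pkl","rb"))
B=np.array([.6,-.31,.056]);F=frame(13,12)
def pl(u,v):
    o,dr=ray(c,u/1.5-.17,v/1.5-.17,True);n=F[:,2];return o+dr*(n@(B-o))/(n@dr)
P=[pl(*x) for x in[(322,150),(433,150),(332,320),(422,320)]]
for p in P: print(f(p),f(F.T@(p-B)))
E
```

```text
0.05391096343301835 0.05543974460168575 [0.7101 0.2017 0.072 ] [0.6802 0.2561 0.072 ] 118.77136539121148
heel [0.7319 0.1644 0.08  ] toe [0.6211 0.354  0.02  ] 0.21960147914945272 120.32015953657194
C by heel [0.6794 0.2542] toe [0.6791 0.2547] mouthfront [0.6806 0.2598]
[ 0.4822 -0.3843  0.084 ] [-0.1344 -0.0459 -0.    ]
[ 0.4618 -0.2957  0.0839] [-0.1344  0.045  -0.    ]
[ 0.6352 -0.3471  0.0505] [ 0.0266 -0.0441  0.    ]
[ 0.6158 -0.2633  0.0505] [ 0.0265  0.042  -0.    ]
```

```bash
python3 - <<'E'
from h import *
C=np.array([.6795,.256,.045]);Fs=frame(119.8);M=toolM(Fs,1);g=C+Fs@[-.006,0,.008]
env.movep(tcp(g+[0,0,.08],M),quat(M)); env.move_straight(tcp(g,M),vel=.12)
env.grab();print(env.current_gripper_width(),env.current_wrist_force(),env.current_clock())
env.move_straight(tcp(g+[0,0,.31],M),vel=.25)
B=np.array([.599,-.3105,.056]);F=frame(13,12);Mp=toolM(F,1)
gp=B+F@[.006-.006,0,.045+.008]; n=F[:,2]
Mh=toolM(frame(13),1);env.movep(tcp(gp+[0,0,.24],Mh),quat(Mh))
print(env.current_gripper_width())
env.movep(tcp(gp+n*.06,Mp),quat(Mp)); env.hold(.15);w0=np.array(env.current_wrist_force());print(env.current_gripper_width(),np.round(w0,1))
env.move_straight(tcp(gp+n*.006,Mp),vel=.1)
for d in(.004,.003,.002,.001,0,-.001,-.002,-.003):
    env.move_straight(tcp(gp+n*d,Mp),vel=.03); w=np.array(env.current_wrist_force()); print(d,np.round(F.T@(w-w0),1))
    if (w-w0)[2]>4: break
print(env.current_clock())
E
```

```text
0.057822506462392585 [-2.09805024 -0.8611016   4.29972505] 30.5833
0.05790316156988544
0.05766605561146078 [-0.6 -0.6 -3.6]
0.004 [0.6 0.2 0.1]
0.003 [ 0.6 -0.1 -0.2]
0.002 [ 1.   0.9 -0.4]
0.001 [1.8 0.6 0.2]
0 [1.2 0.6 2. ]
-0.001 [-3.   4.1 12.5]
37.1
```

```bash
python3 - <<'E'
from h import *
import pickle
F=frame(13,12);Mp=toolM(F,1);p=np.array(env.current_eef_pos())
env.ungrasp(); env.move_straight(p+F[:,2]*.14,vel=.25)
M=toolM(frame(13),1)
q=np.array([.55,-.322,.32]); env.movep(tcp(q,M),quat(M)); a=env.camera("wrist")
Z=R.from_euler("z",90,degrees=True).as_matrix()
Mh=toolM(frame(-14.8)@Z,1); g=np.array([.5857,-.0157,.28])-Mh[:,0]*.075
env.movep(tcp(g,Mh),quat(Mh)); b=env.camera("wrist"); s=env.camera("scene"); print(env.current_clock())
pickle.dump((a,b,s),open("w5.pkl","wb"))
rs=lambda i,x0,y0,w,h:cv2.resize(i["color"][y0:y0+h,x0:x0+w,::-1],(400,300),interpolation=cv2.INTER_CUBIC)
o=np.vstack([np.hstack([rs(a,152,0,200,150) if 0 else rs(a,112,0,320,240),rs(b,112,0,320,240)]),np.hstack([rs(s,202,180,60,45) if 0 else rs(s,192,180,80,60+10),rs(s,110,160,112,84)])])
cv2.imwrite("pics/w5.png",np.clip(o*1.3,0,255).astype(np.uint8))
E
```

```text
40.125
```

View pics/w5.png

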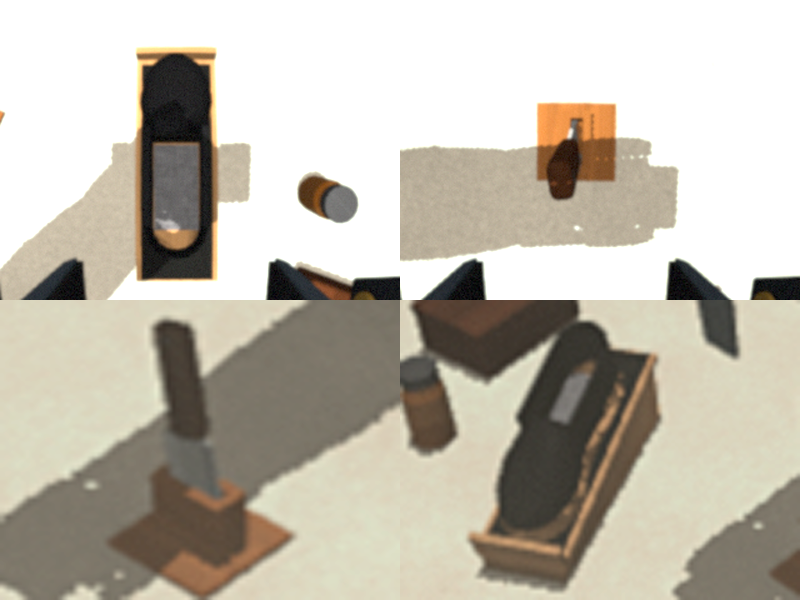

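Upper left: shoe sits squarely on the board with its toe near the stop; lower right confirms sole down. Upper right: foot spans columns 538-615 and rows 104-180, handle end near (561,189), handle base near (570,143). Now the horn's axis.

```bash
python3 - <<'E'
from h import *
import pickle
a,b,s=pickle.load(open("w5.pkl","rb"));f=lambda a:np.round(a,4)
W=lambda c,x,y,z:atz(c,112+x/1.25-.1,y/1.25-.1,z,True)
print("foot",f(W(b,176.5,142,.006)))
t=W(b,161,189,.206);m=W(b,170,143,.108);print("top",f(t),"base",f(m),np.degrees(np.arctan2(*(t-m)[:2])),"lean",f((t-m)/np.linalg.norm(t-m)))
Fh=frame(-14.8);print("in holder axes top",f(Fh.T@(t-[.5857,-.0157,0])),"base",f(Fh.T@(m-[.5857,-.0157,0])))
# scene view: handle top (172,322), base of handle (187,437) panel scale 5 x, y 300/70
for n,x,y,z in[("top",174,22,.206),("base",188,136,.108)]: print(n,f(atz(s,192+x/5,180+y*70/300,z)))
# shoe on board
B=np.array([.599,-.3105,.056]);F=frame(13,12);n=F[:,2]
def pl(x,y,h):
    o,d=ray(a,112+x/1.25-.1,y/1.25-.1,True);q=B+n*h;return F.T@(o+d*(n@(q-o))/(n@d)-B)
print("wall mids",f((pl(143,190,.072)+pl(212,190,.072))/2),f((pl(148,140,.072)+pl(210,140,.072))/2),"heel",f(pl(176,258,.078)),"toe",f(pl(176,55,.02)),"mouthfront",f(pl(176,142,.074)))
E
```

```text
foot [ 0.5868 -0.0179  0.006 ]
top [ 0.5697 -0.0437  0.206 ] base [ 0.5809 -0.0175  0.108 ] -156.8270411876465 lean [-0.1099 -0.2568  0.9602]
in holder axes top [-0.0083 -0.0312  0.206 ] base [-0.0042 -0.003   0.108 ]
top [ 0.5705 -0.0369  0.206 ]
base [ 0.5832 -0.0239  0.108 ]
wall mids [-0.0378 -0.002   0.072 ] [ 0.009  -0.0035  0.072 ] heel [-0.0996 -0.0005  0.078 ] toe [ 0.121 -0.001  0.02 ] mouthfront [ 0.0064 -0.0007  0.074 ]
```

```bash
cat > horn.py <<'E'
from h import *
Fh=frame(-14.8); u=Fh@np.array([-.04,-.105,.9937]); u/=np.linalg.norm(u)
y=np.cross(u,Fh[:,0]);y/=np.linalg.norm(y);Hh=np.c_[np.cross(y,u),y,u]
Z=R.from_euler("z",90,degrees=True).as_matrix()
M0=toolM(Hh@Z,1)
c=Fh@np.array([-.0057,-.0155,0])+np.array([.586,-.0165,.157]); g0=c+.008*u
B=np.array([.599,-.3105,.056]);F=frame(13,12)
mouth=B+F@[.005-.045,-.002,.075]
Hf=frame(13,-40);M1=toolM(Hf@Z,1)
tip=mouth+[0,0,.035]; g1=tip+.158*Hf[:,2]
E
python3 - <<'E'
from horn import *
f=lambda a:None if a is None else np.round(a,2)
up=g0+.085*u; hi=up+[0,0,.15]
print(f(g0),f(g1),f(mouth),[f(ik(*x)) for x in[(g0,M0),(up,M0),(hi,M0),(g1+[0,0,.08],M1),(g1,M1)]])
# handle is below: rise, centre over it, come down
env.movep(tcp(g0+.10*u,M0),quat(M0)); env.move_straight(tcp(g0,M0),vel=.12)
print(env.current_wrist_force()); env.grab(); print(env.current_gripper_width(),env.current_finger_force(),env.current_wrist_force())
w=np.array(env.current_wrist_force())
env.move_straight(tcp(g0+.03*u,M0),vel=.08);print(env.current_wrist_force())
env.move_straight(tcp(up,M0),vel=.12);print(env.current_gripper_width(),env.current_wrist_force())
env.move_straight(tcp(hi,M0),vel=.2);print(env.current_wrist_force(),env.current_clock())
E
```

```text
[ 0.58 -0.03  0.16] [ 0.48 -0.34  0.29] [ 0.58 -0.32  0.14] [array([-0.14,  0.26,  2.05,  0.14,  0.79,  0.03]), array([-0.15,  0.14,  2.02,  0.12,  0.94,  0.04]), array([-0.15, -0.01,  1.89,  0.11,  1.22,  0.07]), array([-0.91, -0.05,  2.08,  0.8 ,  0.95, -1.56]), array([-0.91,  0.05,  2.14,  0.89,  0.85, -1.72])]
[0.28718479 0.37699026 0.56050866]
0.01599735879060451 29.99470442533493 [ 1.4298271  -0.71801044 -1.10323047]
[ 0.31148414  0.54800786 -1.84285196]
0.015721858630806124 [ 0.52497785  0.27107977 -0.67404813]
[-0.7857663   0.51812441 -2.24267172] 44.5917
```

```bash
python3 - <<'E'
from horn import *
import pickle
s0=pickle.load(open("w5.pkl","rb"))[2]["color"].astype(int)
s=env.camera("scene");t=env.camera("top");pickle.dump((s,t),open("w6.pkl","wb"));im=s["color"].astype(int)
g=tcp(np.array(env.current_eef_pos()),M0)-2*M0[:,2]*G  # tcp - z*G
for n,d in[("tip",-.158),("blade top",-.058),("pads",-.02)]: print(n,np.round(proj(s,g+d*u),1))
a=np.array(proj(s,g-.158*u));b=np.array(proj(s,g-.06*u))
x0,y0=int(min(a[0],b[0])-16),int(min(a[1],b[1])-2);x1,y1=int(max(a[0],b[0])+16),int(max(a[1],b[1])+10)
D=np.abs(im-s0).sum(2)
for y in range(y0,y1,2): print(y,"".join("#" if v>60 else("+" if v>30 else ".") for v in D[y,x0:x1]),x0, "".join(f"{v:4d}" for v in im[y,x0:x1:3].sum(1)//3))
E
```

```text
tip [228.5 179.3]
blade top [225.6 150.4]
pads [224.4 138.7]
149 ####.....####......###............. 209  157 156 155 157  97  46  47 137 156 155 155 154
151 #........#####+++..##.............. 209  156 155 157 157  75  58  48 152 157 155 154 157
153 .........#########+###............. 209  156 155 157 158  80  73  72 127 157 157 156 156
155 .........#########+###+............ 209  154 157 156 159  93  73  73 102 157 157 156 157
157 .........#########+###+............ 209  156 155 158 158  96  73  74  85 158 156 157 156
159 ...........+++####.####............ 209  155 157 156 158 115  74  72  73 159 157 158 155
161 ............###########+........... 209  156 157 156 158 126  75  73  70 158 159 157 156
163 ............###########+........... 209  155 156 157 158 139  76  74  69 159 157 155 157
165 .............##########+........... 209  156 154 156 157 158  78  74  66 157 153 156 156
167 .............###########........... 209  154 157 156 156 158  77  72  66 155 154 155 155
169 .............###########+.......... 209  156 155 155 154 156  75  73  68 146 156 154 154
171 .............+##########+.......... 209  153 155 154 156 156  78  75  70 145 153 155 155
173 ..............+##########.......... 209  155 154 154 155 155 104  73  72 126 155 153 155
175 ...............+#########+......... 209  157 156 154 154 154 143  70  73  87 158 154 154
177 ................+#########......... 209  156 156 154 156 157 159  76  74  71 158 156 155
179 ..................#######+......... 209  157 156 155 154 154 156 135  71 109 157 155 157
181 .....................++............ 209  154 155 154 154 156 154 158 149 158 154 153 154
183 ................................... 209  155 156 156 155 157 158 154 154 156 152 153 156
185 ..............#######.............. 209  156 156 154 155 154 154 155 156 156 153 154 155
187 .............#########+............ 209  156 155 152 156 157 155 153 156 155 152 153 152
```

```bash
cat >> horn.py <<'E'
def actual(al): return R.from_rotvec(np.radians(al)*Hh[:,0]).as_matrix()@Hh
E
python3 - <<'E'
from horn import *
import pickle
from scipy.optimize import least_squares
s,t=pickle.load(open("w6.pkl","rb"))
g=np.array(env.current_eef_pos())-M0[:,2]*G
def res(p):
    H=actual(p[0]);return np.array(proj(s,g+H[:,1]*p[1]-H[:,2]*p[2]))
pts=[(224.3,153,),(227.2,167),(229.8,177)]
def cost(p): # tip pixel + points on centreline
    H=actual(p[0]);o=g+H[:,1]*p[1]
    A=np.array(proj(s,o-p[2]*H[:,2]));Bp=np.array(proj(s,o-.06*H[:,2]));d=(A-Bp)/np.linalg.norm(A-Bp);n=np.array([-d[1],d[0]])
    return [*(A-[230.9,180.8])]+[n@(np.array(q)-A) for q in pts]
r=least_squares(cost,[0,0,.158]);print(r.x,np.round(r.fun,2))
r2=least_squares(lambda p:cost([p[0],0,p[1]]),[0,.158]);print(r2.x,np.round(r2.fun,2))
al,oy,L=r.x;H=actual(al)
M1b=Hf@(H.T@M0); g1b=tip+L*Hf[:,2]-oy*Hf[:,1]
print(np.degrees(np.arccos(H[2,2])),[np.round(ik(*x),2) for x in[(g1b+[0,0,.08],M1b),(g1b,M1b)]])
E
```

```text
[10.28363806 -0.01949464  0.15906245] [-0.16  0.04 -0.14  0.26  0.03]
[1.82185181 0.16199536] [-1.06  0.13  2.03  0.89 -0.45]
16.474407468627053 [array([-0.85, -0.16,  2.18,  0.78,  0.74, -1.5 ]), array([-0.85, -0.05,  2.24,  0.94,  0.62, -1.7 ])]
```

```bash
python3 - <<'E'
from horn import *
import pickle
a,b,s=pickle.load(open("w5.pkl","rb"));im=s["color"].astype(int).sum(2)//3
for al in(-6,0,6,12):
    v=actual(al)[:,2]; A=proj(s,c+.05*v);Bq=proj(s,c-.05*v);D=proj(s,c-.087*v); print(al,np.round([*A,*Bq,*D],1),np.degrees(np.arctan2(Bq[0]-A[0],Bq[1]-A[1])),v.round(3))
# handle edges per row (dark pixels)
for y in range(184,226,2):
    r=im[y,212:250]; 
    print(y,"".join(f"{v:4d}" for v in r[5:32]))
E
```

```text
-6 [228.2 186.3 228.5 210.5 228.6 218.8] 0.7334675727033928 [-0.039  0.01   0.999]
0 [227.  185.7 229.7 211.1 230.6 220. ] 5.975154876398467 [-0.065 -0.091  0.994]
6 [225.8 185.2 230.8 211.6 232.6 220.9] 10.677350118260982 [-0.092 -0.191  0.977]
12 [224.7 184.9 232.  212.  234.5 221.6] 14.953266592714884 [-0.117 -0.289  0.95 ]
184  160 159 159 159 161 162 148 121 111 128 139 149 150 156 160 161 160 160 158 156 156 158 157 157 158 159 159
186  158 159 159 161 161 116  57  41  44  45  43  47  56 120 157 162 159 158 157 157 158 158 158 158 159 162 161
188  157 157 158 162 163 124  68  48  47  50  50  48  47  78 142 159 159 159 159 157 156 158 158 160 159 146 111
190  158 158 159 161 163 132  77  47  48  49  48  48  44  55 137 161 159 157 157 157 159 160 148 142 112  89  86
192  160 159 159 160 161 164 109  50  46  49  51  49  45  49 109 151 160 160 161 160 147 113  88  84  85  87  88
194  161 160 159 159 161 163 119  61  44  48  49  50  47  46  84 144 163 162 148 113  88  88  88  90  89  90  90
196  160 161 160 160 162 165 131  76  46  49  50  50  47  44  69 144 153 115  88  85  89  89 
[... 901 characters left out ...]
90  92  90  89  90  89
214   91  92  92  90  90  91  90  88  82  80  79  76  77  75  76  73  78  85  89  89  91  89  90  90  91  91  90
216   92  91  91  91  90  92  93  93  85  81  78  76  75  75  77  74  69  80  89  91  90  88  91  91  92  91  90
218   92  92  91  90  91  91  88  79  74  77  80  77  76  76  75  75  71  74  87  92  90  90  91  91  90  91  91
220   91  91  92  91  90  77  62  59  61  76  82  78  77  74  76  77  72  74  83  90  90  91  89  89  90  90  90
222   91  90  91  92  88  69  58  58  59  58  60  69  73  75  75  75  74  72  81  87  89  91  91  90  90  89  86
224   90  90  91  94  93  72  58  57  59  59  59  59  68  82  85  81  76  71  78  77  82  89  91  86  87  86  92
```

The handle's own slope agrees with the no-offset fit: lean correction 1.8°, grip 162 mm from the tip. The blade is simply bowed, so I'll finish with those values.

```bash
python3 - <<'E'
from horn import *
import pickle
L=.162;M1b=Hf@(actual(1.8).T@M0); g1b=tip+L*Hf[:,2]
env.movep(tcp(g1b+[0,0,.07],M1b),quat(M1b)); env.move_straight(tcp(g1b,M1b),vel=.1); env.hold(.3)
print(env.current_gripper_width(),env.current_wrist_force(),env.current_clock(),np.abs(env.current_joint_vel()).max())
s=env.camera("scene");pickle.dump(s,open("w7.pkl","wb"));im=s["color"].astype(int)
print("tip",np.round(proj(s,tip),1),"blade top",np.round(proj(s,tip+.1*Hf[:,2]),1),"mouth",np.round(proj(s,mouth),1))
u0,v0=map(int,proj(s,tip));S=im.sum(2)//3
for y in range(v0-26,v0+24,2): print(y,"".join(f"{v:4d}" for v in S[y,u0-22:u0+24:2]),u0-22)
E
```

```text
0.016014963809251315 [ 0.12182477 -1.17534844 -1.64702075] 47.3 0.0026092219832604974
tip [154.7 170.7] blade top [159.  141.8] mouth [156.3 178.7]
144  148 150 151 102  69 121 149 150 148 149 126 110 107 108 110  97 133 149 150 151 150 151 150 132
146  150 142  66  43  44  44  62 116 138 152 122 109 107 108 108  96 139 148 149 150 149 150 150 132
148  102  48  45  48  48  50  46  45  48  92 117 110 106 107 105  92 147 150 148 149 149 149 147 132
150   44  47  48  49  50  48  48  47  46  48 108 110 107 108 105  93 150 149 148 149 149 148 149 132
152   48  48  48  47  48  47  48  49  51  52 114 108 107 108 104 100 149 149 148 147 148 149 150 132
154   47  49  48  47  46  49  50  50  50  61 113 107 108 108 102 111 152 149 149 150 149 149 148 132
156   48  48  47  46  51  51  52  52  53  76 113 107 106 108 100 124 151 149 148 148 150 149 149 132
158   48  47  50  50  51  50  53  52  47  80 112 108 117 111  97 132 149 149 148 148 148 148 149 132
160   49  49  52  51  52  53  52  47  36  98 115 119 121 123  96 135 150 147 148 150 150 150 149 132
162   50  51  51  51  53  51  43  37  37  9
[... 872 characters left out ...]
49  37  43 104 153 153 151 153  99  31  36  37  36  52  58  66  41  36  37  39  41  39  40 132
182  115  76 144 154 151 150 152 148  46  34  35  35  43  55  55  50  36  39  37  43  41  36  68 132
184  154 151 153 151 151 151 153  99  33  36  35  34  52  55  58  46  37  37  35  69  56  37 106 132
186  152 153 152 150 151 152 146  44  35  36  36  41  55  55  52  36  38  36  41  67  71  47  96 132
188  149 152 150 151 152 154 100  32  35  36  34  51  55  55  44  38  36  36  68  73  39  89  72 132
190  151 151 150 151 152 147  47  36  36  35  48  59  55  51  36  39  36  37  81  80  48 107  60 132
192  150 150 151 150 150 104  32  35  36  37  72  91  91  52  37  38  36  45 101  46  87  84  62 132
```

```bash
python3 -c "
from h import *
print(env.sign_off())"
```

```text
the job is handed in; nothing more can be done
None
```

I handed the job in at about 47 s: the clog is sole down on the ramp with its toe about 5 mm short of the stop, and the shoehorn is held still about 3.5 cm above the opening, tipped about 40° back over the heel (horn's final pose checked only by image code, not viewed). On the first carry I dropped the shoe, apparently by knocking it on the horn; it landed on its side across the ramp, so I stood it up on the counter and re-placed it.

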